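# Tip marble offcuts into the sorting dish and hold the loupe over them

### The arm

A 6-joint arm with a two-finger parallel gripper is mounted at the origin on the work surface. World frame = base frame: x ahead of the robot, y to its left, z up, the work surface at z = 0. Lengths are in mm, angles in rad, forces in N, time in s.
With the tool pointing down it reaches from about 400 to 925 mm from the base axis. Payload 12.5 kg.
Tool frame: the origin (TCP) lies at the very end of the fingers, on their centre line; the grasp point (between the pads) lies 19 mm behind it (env.grip_point_offset is the distance from the TCP to the grasp point, in mm); z points along the fingers, y is the direction in which the jaws open and shut (so a half turn about z gives the same grasp; the last joint's range is limited). The gripper opens to 95 mm and grips with 3 to 60 N. Pads are 20 mm wide; open, the fingers measure 119 mm over their backs; the gripper's body (75 mm by 180 mm) begins 59 mm behind the grasp point.
Start: joints at [-1.234, 0.491, 1.559, -0, 1.092, -0.106], TCP at [267.819, -564.73, 214.661] pointing down, gripper open.
Joint ranges: [-3.1, 3.1], [-0.84, 2.19], [0.05, 2.79], [-1.13, 4.28], [0.06, 2.93], [-2.69, 2.69]. Speed limits (rad/s): [2.22, 2.22, 2.79, 3.14, 3.14, 3.14].

### API

Orientations are given as [roll, pitch, yaw] about the fixed x, y, z axes, in that order (R = Rz(yaw) Ry(pitch) Rx(roll)).
In Python, from cell import env gives the robot as it stands.
- The arm moves only by the tool drive_tool, never from a script. Its argument "commands" is a list of rows, each an object of numbers: "dx", "dy", "dz": the shift along the world's x, y, z in mm; "yaw": the turn about the world's z in degrees. In form: [{"dx": .., "dy": .., "dz": .., "yaw": ..}, ...]. A call has 1 to 5 rows; each row shifts and turns the commanded pose from where the row before left it; what a row does not reach is not made up. A row lasts 1/12 s, in which the tool goes at most 41.7 mm and 7.16 degrees, less where a joint would pass 70% of its speed; a pose out of reach is approached as far as the arm can. A call with a gripper value outside its range is refused whole. "grip" is the opening, from 0 (shut) to 1 (fully open), set as the call begins (left out, the last holds). The fingers move at their own pace and stop on an object; the grip force is fixed at half the most. Time passes only in rows, so rows that do not move let the fingers close. It gives the time, the measured TCP pose, the force and the opening at its end, in the units of the state.
- env.state(): the state, without advancing time (a new reading comes with each control period).
- env.read_camera(name): name is "side" or "top" or "wrist"; returns the picture (480x640x3 uint8, red, green, blue); there is no depth.
- env.calibration(name): a dict with "intrinsics" (3x3 intrinsics, pixels), "rvec" (rotation vector, rad) and "tvec" (3), from world to camera coordinates, as OpenCV has them. Camera axes: x right, y down, z forward; pixel columns grow to the right and rows downward; lengths in mm; the calibration is good to about 2 mm. A picture is of the moment at which its call begins: read the wrist's pose just before it. calibration takes no time and is no camera call; for the wrist camera it gives the pose at the moment of the call.
- env.job_done(): hands the job in, once; it reports no verdict.
Trained networks look in the newest picture that a camera, given by its name, has taken for a name from the list of things; names that differ only in an ending like _2 or _b are one class to them, and where a whole thing is asked for, a point or a joint stands for the part that bears it (a point fixed in the world has none). Each returns a list of dicts, best first, with "conf" (0 to 1); they miss things now and then, are a little off and sometimes report something else, mostly with a low value. They report only what shows in the picture. A call takes as long as a camera call. They do not tell look-alikes from the thing itself.
- env.trace(query, camera): "pixels" (480x640 bool, what is visible of it) and "pixel" ([column, row] in pixels, amid what is visible of it).
- env.place_of(query, camera): "pixel" ([column, row] in pixels: a listed point, or the origin of a listed thing).
The state is a dict: "t": time; "joints": joint angles; "qvel": joint speeds; "tau": joint torques, N m; "eef_pos": TCP position; "tcp_rot": TCP orientation; "ft_force": force on the tool from outside, world axes, zero at the start; "moment": the same for the moment, N m; "opening": opening from 0.0 (shut) to 1.0 (fully open).
Only numpy, scipy, OpenCV 4.12 (cv2) and the standard library are available. Lean on these libraries where they do the work, as an engineer would, in place of code of your own. Each camera call takes 0.05 s, during which the arm holds its last target.

### The job

Pick up the open-sided plywood tray by its bar handle, tip all four marble chips into the round metal dish, and set the empty tray back upright on the bench. Then take the loupe by its handle and hold it still and level over the middle of the dish, the lens at the height marked by the collar on the dish's post, touching nothing but the gripper. Finish while still holding it there; leave the mallet, stone slab and clay pot where they are.

Things in the scene. Friction and masses are not known exactly. Their poses are not given: they have to be found in the camera images.
- tray: Loose open-sided plywood tray, 150 (x) x 110 (y) x 105 mm high, 0.2 to 0.45 kg, left or right of the dish. Origin: centre of its underside, z up. Floor 8 mm thick, no lip along both long sides (y = +/-55 mm): chips slide out over either when it is tilted about its x (they start to slide at 25 to 37 degrees). End walls at x = +/-71 mm, 8 mm thick, 44 mm high, 105 mm in the middle 40 mm.
- tray_handle (a point): Middle of the bar handle that joins the tray's end walls, 91 mm above its underside; axes are the tray's. The bar runs along the tray's x, 134 mm long, 18 mm wide (y) and 22 mm tall (z); grip it across its width.
- chip1: Loose white marble chip 1, chunky, about 26 mm across and 19 to 23 mm high, 30 g; origin: centre of the underside it starts on. It starts standing on the tray's floor.
- chip2: Loose white marble chip 2, chunky, about 26 mm across and 19 to 23 mm high, 30 g; origin: centre of the underside it starts on. It starts standing on the tray's floor.
- chip3: Loose white marble chip 3, chunky, about 26 mm across and 19 to 23 mm high, 30 g; origin: centre of the underside it starts on. It starts standing on the tray's floor.
- chip4: Loose white marble chip 4, chunky, about 26 mm across and 19 to 23 mm high, 30 g; origin: centre of the underside it starts on. It starts standing on the tray's floor.
- dish_centre (a point): Centre of the inner floor of the fixed round aluminium dish, 15 mm above the bench; axes are the dish stand's. The dish is a cone: flat inner floor about 40 mm in radius, rim 95 mm in radius, 65 mm above the bench.
- focal_mark (a point): Centre of the brass collar on that post, a disc 32 mm in diameter and 10 mm thick. The height of its middle plane is the focal height, 130 to 205 mm above the bench, different each time. The collar is tight on the post; leave it as set.
- loupe: Loose reading loupe lying flat on the bench, on the other side of the dish from the tray; 168 mm long, 0.1 to 0.17 kg: a lens in a dark ring (76 mm across, 2 to 16 mm above the handle's underside) and a dark wooden handle 18 mm wide, 18 mm thick, 85 mm long. Origin: under the handle's grip point; x runs from there to the lens, z is the lens axis, up.
- loupe_grip (a point): Point on the handle's mid-line to grip (across the 18 mm width, along the loupe's y), 9 mm above the underside; the handle reaches from 52 mm behind it to 32 mm ahead of it.
- loupe_lens (a point): Centre of the lens, 78 mm ahead of the grip point along the loupe's x, 9 mm above the handle's underside.
- mallet: Loose bystander: round wooden carver's mallet standing on its head, 88 mm in diameter, 205 mm high; origin: centre of its underside.
- stone: Loose bystander: pale stone slab, 80 x 90 x 50 mm; origin: centre of its underside.
- pot: Loose bystander: clay pot, 72 mm in diameter, 75 mm high; origin: centre of its underside.
- dish: The fixed stand of the dish: wooden foot 230 x 120 x 10 mm that carries the dish and a steel post, 10 mm thick and 245 mm high, 150 mm from the dish's centre along x, on the side away from the robot. Origin on the bench under the dish's centre, x towards the post.
Things that resemble listed ones, but are neither listed nor needed, are in the scene too. There is more than one size of the loupe; the job needs the smaller.

How it is judged (in metres and radians):
On the way, in this order (a step that is already met when the one before it is completed fails the run):
1. all four chips lie in the dish, poured there from the lifted tray (horizontal distance between each of chip1, chip2, chip3, chip4 and dish_centre below 0.088 m and height (world z) of each of chip1, chip2, chip3, chip4 below 0.075 m and height (world z) of tray above 0.03 m), for 0.2 s.
2. the empty tray stands upright on the bench, let go (height (world z) of tray below 0.01 m and angle between tray's own z axis and vertical below 0.1 rad and contact force between tray and the fingers below 0.2 N), for 0.2 s.
At the end, for the whole second after the job is handed in: The gripper holds the loupe still and level (within 8 degrees), lens centre within 20 mm of over the dish's centre and within 10 mm of the collar's height, the loupe touching nothing else; all four chips lie in the dish; the tray stands upright on the bench, released (all of step 2 and horizontal distance between loupe_lens and dish_centre below 0.02 m and z of loupe_lens in the frame of focal_mark between -0.01 and 0.01 m and angle between loupe's own z axis and vertical below 0.14 rad and contact force between loupe and the fingers above 1 N and linear speed of loupe below 0.03 m/s and angular speed of loupe below 0.3 rad/s and contact force between loupe and dish below 0.2 N and contact force between loupe and tray below 0.2 N and contact force between loupe and mallet below 0.2 N and contact force between loupe and stone below 0.2 N and contact force between loupe and pot below 0.2 N and contact force between loupe and chip1 below 0.2 N and contact force between loupe and chip2 below 0.2 N and contact force between loupe and chip3 below 0.2 N and contact force between loupe and chip4 below 0.2 N and horizontal distance between each of chip1, chip2, chip3, chip4 and dish_centre below 0.088 m and height (world z) of each of chip1, chip2, chip3, chip4 below 0.075 m); the arm keeps its last pose, push and grip.
It fails at once if a bystander (mallet, stone slab, clay pot) is moved more than 30 mm (distance of any of mallet, stone, pot from where it was at the start of the episode above 0.03 m).
It fails at once if the collar on the post is shifted (distance of focal_mark from where it was at the start of the episode above 0.006 m).
It also fails if it takes over 66 s, if anything falls off the work surface, if the arm or the gripper's body presses on something with over 40 N, if the wrist force passes 120 N, or if a joint passes its speed limit or range.

## Working session

There is one attempt and no reset: what is moved stays moved. The work goes in short steps, Python scripts to look and compute and a tool call to move; the robot and the scene stay as the last step left them, time stands still between calls to the robot, and variables do not carry over. Pictures are saved under pics/ and viewed, and the job is handed in when it is done.

Besides the shell and the picture viewer there is one more tool, called as name([rows], argument=value, ...), one row to a line, values as JSON. drive_tool: Moves the arm, as the interface text tells. Its arguments: {"type":"object","properties":{"commands":{"type":"array"},"grip":{"type":"number"}},"required":["commands"]}

```bash
ls; mkdir -p pics; cat > h.py <<'E'
import numpy as np,cv2
from cell import env
def cal(n):
    c=env.calibration(n);K=np.array(c["intrinsics"],float);R=cv2.Rodrigues(np.array(c["rvec"],float))[0];t=np.array(c["tvec"],float).reshape(3);return K,R,t
def ray(n,px,c=None):
    K,R,t=c or cal(n);d=R.T@np.linalg.inv(K)@np.array([px[0],px[1],1.]);return -R.T@t,d/np.linalg.norm(d)
def at_z(n,px,z,c=None):
    o,d=ray(n,px,c);return o+d*(z-o[2])/d[2]
def tri(rays):
    A=0;b=0
    for o,d in rays:
        P=np.eye(3)-np.outer(d,d);A=A+P;b=b+P@o
    return np.linalg.solve(A,b)
def proj(n,p,c=None):
    K,R,t=c or cal(n);q=K@(R@np.array(p,float)+t);return q[:2]/q[2]
def shot(n,f):
    im=env.read_camera(n);cv2.imwrite(f"pics/{f}.png",im[:,:,::-1]);return im
E
python3 - <<'E'
from h import *
print(env.state(),env.grip_point_offset)
for n in("side","top","wrist"):
    shot(n,n+"0");K,R,t=cal(n);print(n,K[0,0],-R.T@t,R[2])
for n in("top","side"):
  for q in("tray","tray_handle","chip1","dish_centre","focal_mark","loupe_grip","loupe_lens","mallet","stone","pot"):
    print(n,q,[(np.round(r["pixel"],1).tolist(),round(r["conf"],2)) for r in env.place_of(q,n)])
E
```

```text
pics
{'t': 0.0, 'joints': array([-1.23360026e+00,  4.91556560e-01,  1.55945775e+00,  2.00078786e-05,
        1.09170952e+00, -1.05597556e-01]), 'qvel': array([-9.12763941e-04, -1.75967964e-04,  7.34881281e-05, -1.52655413e-04,
       -1.78847795e-03,  1.13308089e-03]), 'tau': array([-1.60265372e-04, -6.12641501e+01, -2.58186615e+01,  6.93508959e-02,
        4.82740975e-02, -3.68672738e-05]), 'eef_pos': array([ 267.73386202, -564.47389842,  214.06075818]), 'tcp_rot': array([-3.14046965e+00, -1.36873933e-04,  4.42784314e-01]), 'ft_force': array([-0.03759865, -0.30536444,  0.22151695]), 'moment': array([-0.04120205,  0.03592458, -0.01639021]), 'opening': 1.001647665323221} 18.8
side 618.34962436898 [  228.83459636 -1037.64433899   951.68434505] [ 0.22245031  0.7580164  -0.61312886]
top 473.87763423944256 [ 305.91457126   -4.30953845 1072.11054714] [ 0.22764969  0.01102815 -0.97368065]
wrist 412.63084593941767 [ 328.22893573 -537.47989164  384.37694846] [-0.21365247 -0.10089338 -0.97168573]
top tray [([455.8, 298.7], 0.58), ([218.3, 168.2], 0.47), ([316.4, 251.4], 0.2)]
top tray_handle [
[... 245 characters left out ...]
.6), ([450.1, 298.3], 0.58)]
top loupe_lens [([203.1, 217.2], 0.74), ([211.4, 332.6], 0.64), ([471.2, 292.7], 0.22)]
top mallet [([218.0, 167.1], 0.74), ([201.5, 251.1], 0.47)]
top stone [([448.0, 179.6], 0.74)]
top pot [([331.5, 147.0], 0.77)]
side tray [([331.8, 387.9], 0.82)]
side tray_handle [([332.8, 354.0], 0.84), ([332.4, 386.8], 0.72)]
side chip1 [([329.3, 379.6], 0.66), ([348.6, 389.8], 0.64), ([352.5, 373.3], 0.61)]
side dish_centre [([324.5, 270.0], 0.6)]
side focal_mark [([386.7, 195.6], 0.67)]
side loupe_grip [([288.5, 210.3], 0.67)]
side loupe_lens [([312.9, 202.2], 0.74)]
side mallet [([360.3, 205.7], 0.75)]
side stone [([458.7, 344.7], 0.85)]
side pot [([428.5, 255.2], 0.72)]
```

View pics/top0.png

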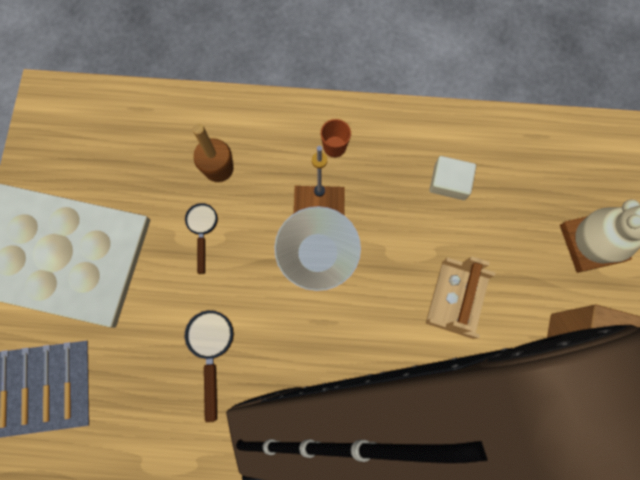

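View pics/side0.png

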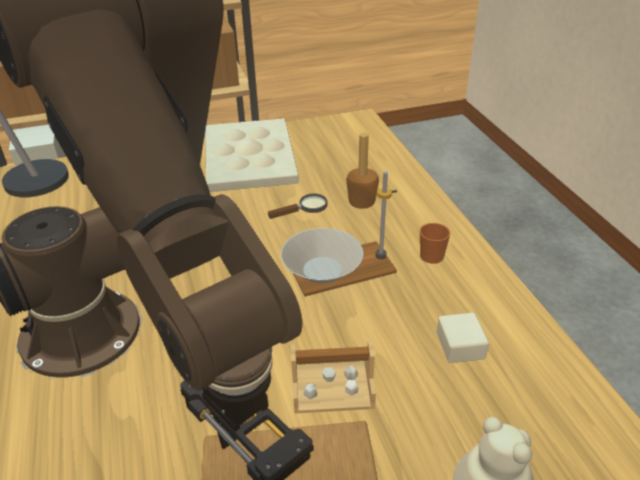

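View pics/wrist0.png

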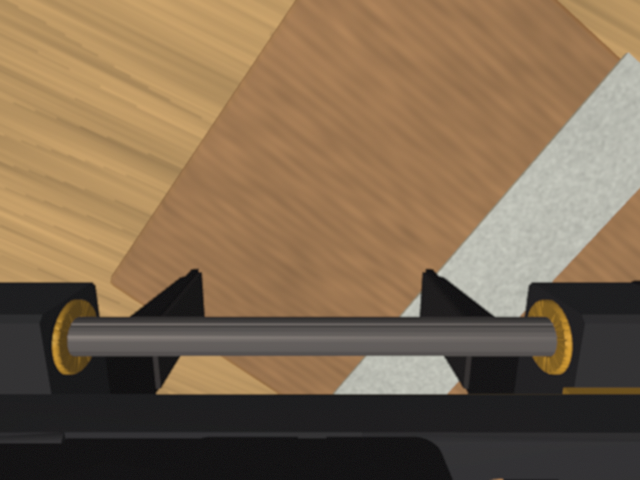

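```bash
python3 - <<'E'
from h import *
ct=cal("top");cs=cal("side")
def T(n,a,b): 
    p=tri([ray("top",a,ct),ray("side",b,cs)]);print(n,p.round(1),proj("top",p,ct)-a)
T("handle",(469.3,292.7),(332.8,354)); T("dishc",(321,250.4),(324.5,270));T("collar",(319.8,165),(386.7,195.6));T("stone",(448,179.6),(458.7,344.7));T("pot",(331.5,147),(428.5,255.2));T("mallet",(218,167.1),(360.3,205.7))
print("dish top z15",at_z("top",(321,250.4),15,ct),"side",at_z("side",(324.5,270),15,cs))
for n,l in(("small",[(201,204),(201,234),(201.5,273)]),("big",[(209,311),(209,359),(210.5,421)])):
  P=[at_z("top",q,9,ct)[:2] for q in l];print(n,np.round(P,0).tolist(),"ring",np.linalg.norm(P[0]-P[1]),"len",np.linalg.norm(P[0]-P[2]))
im=cv2.imread("pics/top0.png")
cv2.imwrite("pics/c1.png",np.hstack([cv2.resize(im[225:350,395:520],(400,400),interpolation=3),cv2.resize(im[190:290,150:250],(400,400),interpolation=3)]))
im=cv2.imread("pics/side0.png")
cv2.imwrite("pics/c2.png",np.hstack([cv2.resize(im[330:430,280:380],(400,400),interpolation=3),cv2.resize(im[160:280,320:440],(400,400),interpolation=3)]))
E
```

```text
handle [ 468.2 -305.8   91.5] [ 0.08962175 -0.56058292]
dishc [553.2  10.4  15.3] [ 0.06897135 -0.395829  ]
collar [698.6  22.7 180.2] [ 0.75527725 -3.84458061]
stone [ 752.3 -282.2   -2.9] [-0.19448853  0.84121694]
pot [818.5   4.2  -3.8] [-0.02882147  0.15481742]
mallet [747.8 279.5 -19.5] [-0.21726103  1.51565805]
dish top z15 [552.35314168  10.50413519  15.        ] side [554.29076843  10.87743373  15.        ]
small [[645.0, 301.0], [572.0, 291.0], [481.0, 278.0]] ring 73.23700893248004 len 165.31071461394828
big [[397.0, 250.0], [293.0, 237.0], [166.0, 217.0]] ring 104.66110050391922 len 233.28140212242124
```

View pics/c1.png

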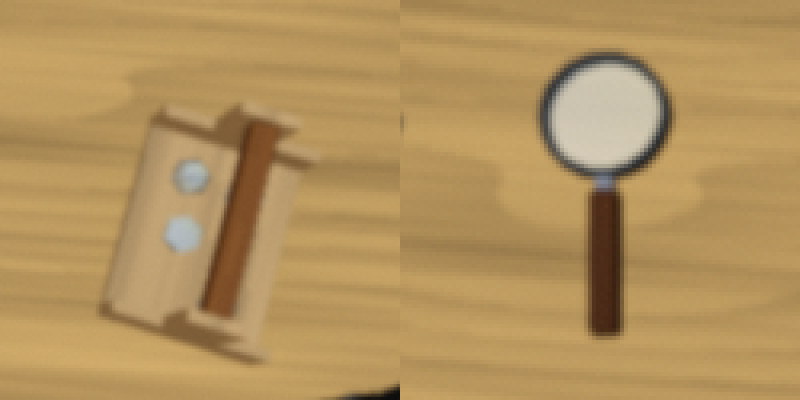

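View pics/c2.png

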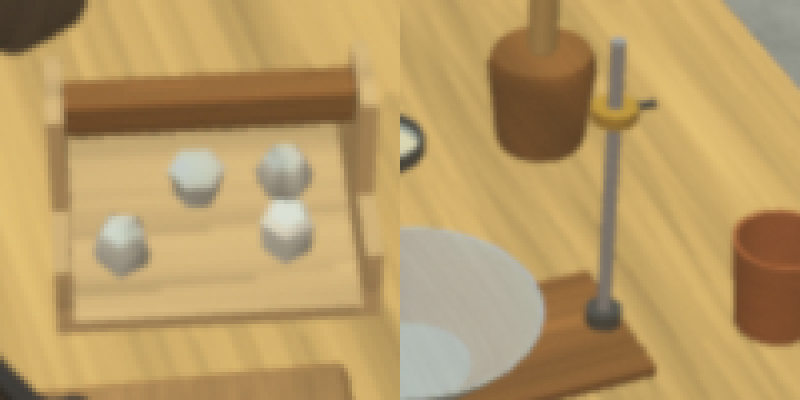

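```bash
python3 - <<'E'
from h import *
ct=cal("top");cs=cal("side")
def y(a,b): return np.degrees(np.arctan2(*(a-b)[[1,0]]))
a=at_z("top",(477,263.2),102,ct);b=at_z("top",(464.2,324.3),102,ct);print("bar top",a,b,(a+b)/2,y(a,b),np.linalg.norm(a-b))
s=.25
sa=at_z("side",(280+355*s,330+70*s),102,cs);sb=at_z("side",(280+65*s,330+84*s),102,cs);print("bar side",sa,sb,(sa+sb)/2,y(sa,sb),np.linalg.norm(sa-sb))
# floor lower edge in side
e1=at_z("side",(280+378*s,330+318*s),0,cs);e2=at_z("side",(280+60*s,330+330*s),0,cs);print("floor edge",e1,e2,y(e1,e2),np.linalg.norm(e1-e2))
yaw=np.radians(y(a,b));c=((a+b)/2)[:2]
for p in((122,243),(195,177),(284,172),(287,230)):
    q=at_z("side",(280+p[0]*s,330+p[1]*s),18,cs)[:2]-c
    print("chip",np.array([[np.cos(yaw),np.sin(yaw)],[-np.sin(yaw),np.cos(yaw)]])@q)
s=.3
T=lambda a,b:tri([ray("top",a,ct),ray("side",b,cs)])
p=T((319.3,160.5),(320+214*s,160+112*s));print("collar",p,proj("top",p,ct),proj("side",p,cs))
q=T((319.5,191),(320+203*s,160+314*s));print("post base",q)
for q in env.trace("focal_mark","top")[:2]+env.trace("focal_mark","side")[:2]: print(q["conf"],q["pixel"],q["pixels"].sum())
# rim circle
r=env.trace("dish","top")[0];print("dish",r["conf"],r["pixel"])
print(env.state()["t"])
E
```

```text
bar top [ 528.77830895 -318.35194417  102.        ] [ 399.81685099 -292.14974295  102.        ] [ 464.29757997 -305.25084356  102.        ] -11.48493758729606 131.59640188069108
bar side [ 534.01312876 -320.30383065  102.        ] [ 405.44435349 -286.81813193  102.        ] [ 469.72874113 -303.56098129  102.        ] -14.598347884094142 132.85790150281343
floor edge [ 5.25498737e+02 -3.81057264e+02 -1.13686838e-13] [ 383.32750746 -341.65469703    0.        ] -15.490642489399885 147.5304060240668
chip [-39.79031238 -19.5851764 ]
chip [-1.14956187 15.73987225]
chip [41.85752754 13.78061452]
chip [ 38.21954912 -21.02697498]
collar [698.91913071  24.86181695 186.98375776] [319.47915794 159.53101003] [383.40573075 193.9794509 ]
post base [698.63713238  24.37733111  13.50063686]
0.56 [320.4, 165.4] 151
0.7 [388.7, 192.7] 136
0.37 [433.4, 242.7] 992
dish 0.77 [314.1, 236.1]
1.3
```

drive_tool([
  {"dx":20,"dy":26,"yaw":-7},
  {"dx":25,"dy":32,"yaw":-7},
  {"dx":25,"dy":32,"yaw":-7},
  {"dx":25,"dy":32,"yaw":-7},
  {"dx":25,"dy":32,"yaw":-7},
], grip=1)

```text
invalid input
```

drive_tool([
  {"dx":25,"dy":32,"yaw":-4},
  {"dx":25,"dy":32},
  {"dx":25,"dy":32},
  {"dx":4,"dy":10},
  {},
])

```text
invalid input
```

drive_tool([
  {"dx":20,"dy":26,"dz":0,"yaw":-7},
  {"dx":25,"dy":32,"dz":0,"yaw":-7},
  {"dx":25,"dy":32,"dz":0,"yaw":-7},
  {"dx":25,"dy":32,"dz":0,"yaw":-7},
  {"dx":25,"dy":32,"dz":0,"yaw":-7},
], grip=1.0)

```text
t: 1.72
eef_pos: [386.8, -411.6, 214.7]
tcp_rot: [3.141, -0.0, -0.165]
ft_force: [0.5, 0.3, -0.2]
opening: 1.0
```

drive_tool([
  {"dx":25,"dy":30,"dz":0,"yaw":-4},
  {"dx":25,"dy":30,"dz":0,"yaw":0},
  {"dx":25,"dy":30,"dz":0,"yaw":0},
  {"dx":5,"dy":37,"dz":0,"yaw":0},
  {"dx":0,"dy":41,"dz":0,"yaw":0},
])

```text
t: 2.13
eef_pos: [467.3, -243.9, 214.4]
tcp_rot: [3.141, -0.0, -0.228]
ft_force: [0.6, 0.7, 0.2]
opening: 1.001
```

```bash
python3 -c "
from h import *
s=env.state();print(s['t'],s['eef_pos'],s['qvel'])"
```

```text
2.1333 [ 467.25707865 -243.90879363  214.36702384] [ 0.74226214 -0.36348284  0.60144059  0.00363488 -0.223952    0.7367437 ]
```

drive_tool([
  {"dx":0,"dy":-41,"dz":0,"yaw":0},
])

```text
t: 2.22
eef_pos: [467.6, -271.9, 214.4]
tcp_rot: [-3.137, 0.004, -0.213]
ft_force: [1.9, -1.0, 1.1]
opening: 1.002
```

```bash
python3 -c "
from h import *
s=env.state();print(s['t'],s['eef_pos'],s['qvel'])"
```

```text
2.2167 [ 467.62902514 -271.91155725  214.38891562] [-0.9612408   0.41156681 -0.74723887 -0.04202395  0.23658949 -0.92334211]
```

drive_tool([
  {"dx":0,"dy":-19,"dz":-20,"yaw":0},
  {"dx":0,"dy":0,"dz":-40,"yaw":0},
  {"dx":0,"dy":0,"dz":-20,"yaw":0},
  {"dx":0,"dy":0,"dz":0,"yaw":0},
])

```text
t: 2.55
eef_pos: [464.5, -304.1, 130.9]
tcp_rot: [-3.139, 0.006, -0.229]
ft_force: [-0.0, -0.8, -0.1]
opening: 1.0
```

```bash
python3 - <<'E'
from h import *
shot("side","s1");w=shot("wrist","w1")
s=env.state();print(s['t'],s['eef_pos'],s['tcp_rot'])
print([(r["pixel"],r["conf"]) for r in env.place_of("tray_handle","wrist")])
for r in env.place_of("tray_handle","wrist")[:1]: print(at_z("wrist",r["pixel"],91))
for r in env.place_of("tray_handle","side")[:2]: print(at_z("side",r["pixel"],91))
a=cv2.imread("pics/s1.png")[230:430,200:400];b=cv2.imread("pics/w1.png")
cv2.imwrite("pics/c3.png",np.hstack([cv2.resize(a,(360,360)),cv2.resize(b,(440,360))]))
E
```

```text
2.65 [ 466.13395088 -305.26566338  134.91377932] [-3.14132272e+00  6.76459266e-04 -2.28682111e-01]
[([316.1, 267.4], 0.96)]
[ 464.88689333 -308.74508123   91.        ]
[ 468.61076428 -308.22253319   91.        ]
[683.28029478 139.09005093  91.        ]
```

View pics/c3.png

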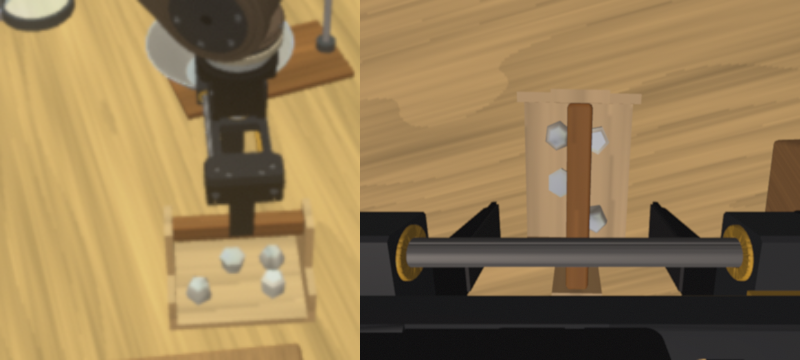

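drive_tool([
  {"dx":0,"dy":-2,"dz":-30,"yaw":0},
  {"dx":0,"dy":0,"dz":-25,"yaw":0},
  {"dx":0,"dy":0,"dz":-8,"yaw":0},
  {"dx":0,"dy":0,"dz":0,"yaw":0},
])

```text
t: 3.13
eef_pos: [465.7, -307.0, 71.1]
tcp_rot: [-3.141, 0.002, -0.229]
ft_force: [0.2, -0.1, 0.5]
opening: 1.0
```

drive_tool([
  {"dx":0,"dy":0,"dz":0,"yaw":0},
  {"dx":0,"dy":0,"dz":0,"yaw":0},
  {"dx":0,"dy":0,"dz":0,"yaw":0},
  {"dx":0,"dy":0,"dz":0,"yaw":0},
  {"dx":0,"dy":0,"dz":0,"yaw":0},
], grip=0.0)

```text
t: 3.55
eef_pos: [466.3, -307.4, 72.4]
tcp_rot: [3.141, -0.001, -0.229]
ft_force: [-0.4, 0.1, -0.5]
opening: 0.708
```

drive_tool([
  {"dx":0,"dy":0,"dz":0,"yaw":0},
  {"dx":0,"dy":0,"dz":0,"yaw":0},
  {"dx":0,"dy":0,"dz":0,"yaw":0},
])

```text
t: 3.8
eef_pos: [466.1, -307.2, 71.7]
tcp_rot: [3.141, -0.0, -0.229]
ft_force: [0.1, -0.1, -0.8]
opening: 0.499
```

drive_tool([
  {"dx":0,"dy":0,"dz":0,"yaw":0},
  {"dx":0,"dy":0,"dz":0,"yaw":0},
  {"dx":0,"dy":0,"dz":0,"yaw":0},
  {"dx":0,"dy":0,"dz":0,"yaw":0},
  {"dx":0,"dy":0,"dz":0,"yaw":0},
])

```text
t: 4.22
eef_pos: [466.0, -307.2, 71.6]
tcp_rot: [3.141, 0.0, -0.229]
ft_force: [0.4, 0.6, -4.9]
opening: 0.187
```

drive_tool([
  {"dx":0,"dy":0,"dz":0,"yaw":0},
  {"dx":0,"dy":0,"dz":0,"yaw":0},
  {"dx":0,"dy":0,"dz":2,"yaw":0},
  {"dx":0,"dy":0,"dz":4,"yaw":0},
  {"dx":0,"dy":0,"dz":6,"yaw":0},
])

```text
t: 4.63
eef_pos: [465.7, -306.9, 83.6]
tcp_rot: [-3.141, 0.001, -0.229]
ft_force: [-0.4, -0.5, -3.8]
opening: 0.183
```

drive_tool([
  {"dx":5,"dy":0,"dz":10,"yaw":0.5},
  {"dx":8,"dy":0,"dz":14,"yaw":1},
  {"dx":11,"dy":0,"dz":16,"yaw":2},
  {"dx":13,"dy":0,"dz":14,"yaw":2},
  {"dx":13,"dy":0,"dz":10,"yaw":2},
])

```text
t: 5.05
eef_pos: [516.7, -307.3, 149.7]
tcp_rot: [3.141, -0.001, -0.096]
ft_force: [0.1, -0.5, -3.5]
opening: 0.188
```

drive_tool([
  {"dx":12,"dy":0,"dz":6,"yaw":2},
  {"dx":9,"dy":0,"dz":3,"yaw":1.5},
  {"dx":5,"dy":0,"dz":1,"yaw":1.2},
  {"dx":3,"dy":0,"dz":0,"yaw":0.9},
  {"dx":0,"dy":0,"dz":0,"yaw":0},
])

```text
t: 5.47
eef_pos: [545.0, -307.0, 157.1]
tcp_rot: [-3.141, 0.001, 0.001]
ft_force: [-0.2, 0.1, -3.4]
opening: 0.189
```

```bash
python3 - <<'E'
from h import *
shot("side","s2");shot("top","t2")
s=env.state();print(s['t'],s['eef_pos'],s['tcp_rot'],s['ft_force'],s['moment'])
a=cv2.imread("pics/s2.png")[200:440,220:460];b=cv2.imread("pics/t2.png")[130:370,280:520]
cv2.imwrite("pics/c4.png",np.hstack([cv2.resize(a,(400,400)),cv2.resize(b,(400,400))]))
E
```

```text
5.5667 [ 544.42176993 -306.99499739  157.04100949] [-3.14089036e+00  1.23070049e-03 -5.67196931e-04] [-0.19258411  0.12676213 -3.78008452] [ 0.05913496 -0.0249872   0.01273856]
```

View pics/c4.png

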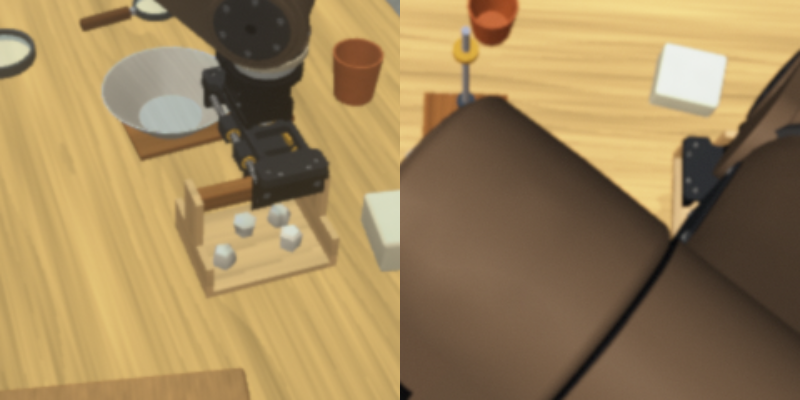

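drive_tool([
  {"dx":0,"dy":7,"dz":0,"yaw":0},
  {"dx":0,"dy":13,"dz":0,"yaw":0},
  {"dx":0,"dy":17,"dz":0,"yaw":0},
  {"dx":0,"dy":21,"dz":0,"yaw":0},
  {"dx":0,"dy":25,"dz":0,"yaw":0},
])

```text
t: 5.98
eef_pos: [544.6, -222.4, 157.6]
tcp_rot: [-3.142, 0.0, -0.001]
ft_force: [0.7, -0.6, -4.0]
opening: 0.189
```

drive_tool([
  {"dx":0,"dy":29,"dz":0,"yaw":0},
  {"dx":0,"dy":32,"dz":0,"yaw":0},
  {"dx":0,"dy":35,"dz":0,"yaw":0},
  {"dx":0,"dy":36,"dz":0,"yaw":0},
  {"dx":0,"dy":36,"dz":0,"yaw":0},
])

```text
t: 6.4
eef_pos: [544.0, -53.2, 157.9]
tcp_rot: [-3.141, 0.0, 0.0]
ft_force: [0.1, -0.4, -4.8]
opening: 0.185
```

drive_tool([
  {"dx":0,"dy":36,"dz":0,"yaw":0},
  {"dx":0,"dy":35,"dz":0,"yaw":0},
  {"dx":0,"dy":-36,"dz":0,"yaw":0},
  {"dx":0,"dy":-36,"dz":0,"yaw":0},
  {"dx":0,"dy":-22,"dz":0,"yaw":0},
])

```text
t: 6.82
eef_pos: [544.8, -77.9, 158.0]
tcp_rot: [3.141, -0.001, 0.005]
ft_force: [-0.1, 0.2, -2.7]
opening: 0.186
```

drive_tool([
  {"dx":0,"dy":-8,"dz":0,"yaw":0},
  {"dx":0,"dy":0,"dz":0,"yaw":0},
])

```text
t: 6.98
eef_pos: [544.6, -87.4, 157.8]
tcp_rot: [3.141, -0.0, -0.002]
ft_force: [0.0, -0.5, -3.2]
opening: 0.19
```

```bash
python3 - <<'E'
from h import *
shot("side","s3");shot("top","t3");shot("wrist","w3")
s=env.state();print(s['t'],s['eef_pos'],s['tcp_rot'],s['ft_force'],s['moment'])
a=cv2.imread("pics/s3.png")[150:390,200:440];b=cv2.imread("pics/w3.png")
cv2.imwrite("pics/c5.png",np.hstack([cv2.resize(a,(400,400)),cv2.resize(b,(400,400))]))
E
```

```text
7.1333 [544.66653167 -85.99900783 157.74590095] [-3.14134992e+00  1.73256630e-04  1.56706589e-04] [-0.32388934  0.33200617 -3.1045808 ] [ 0.03599144 -0.00727767 -0.04482421]
```

View pics/c5.png

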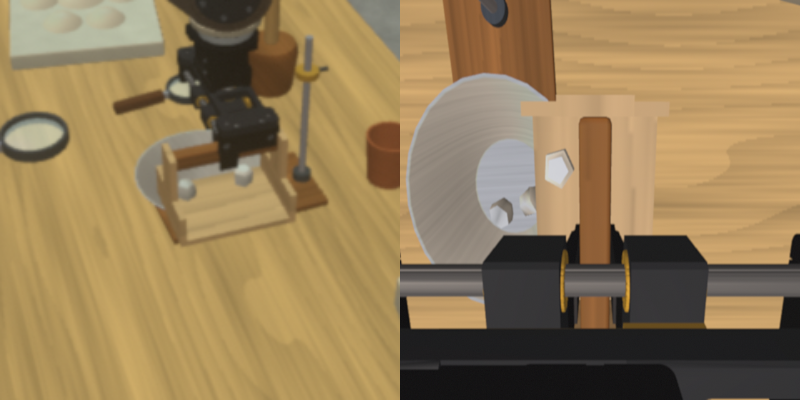

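drive_tool([
  {"dx":0,"dy":-5,"dz":0,"yaw":0},
  {"dx":0,"dy":-10,"dz":0,"yaw":0},
  {"dx":0,"dy":-15,"dz":0,"yaw":0},
  {"dx":0,"dy":-15,"dz":0,"yaw":0},
  {"dx":0,"dy":-10,"dz":0,"yaw":0},
])

```text
t: 7.55
eef_pos: [545.1, -143.5, 157.7]
tcp_rot: [3.141, -0.0, -0.0]
ft_force: [-0.1, 0.9, -3.1]
opening: 0.19
```

drive_tool([
  {"dx":0,"dy":-5,"dz":0,"yaw":0},
  {"dx":0,"dy":0,"dz":0,"yaw":0},
  {"dx":0,"dy":6,"dz":0,"yaw":0},
  {"dx":0,"dy":12,"dz":0,"yaw":0},
  {"dx":0,"dy":18,"dz":0,"yaw":0},
])

```text
t: 7.97
eef_pos: [544.9, -110.3, 157.6]
tcp_rot: [3.142, 0.0, -0.001]
ft_force: [-0.8, -0.1, -2.7]
opening: 0.186
```

drive_tool([
  {"dx":0,"dy":24,"dz":0,"yaw":0},
  {"dx":0,"dy":30,"dz":0,"yaw":0},
  {"dx":0,"dy":36,"dz":0,"yaw":0},
  {"dx":0,"dy":-36,"dz":0,"yaw":0},
  {"dx":0,"dy":-36,"dz":0,"yaw":0},
])

```text
t: 8.38
eef_pos: [545.5, -86.6, 158.0]
tcp_rot: [-3.141, -0.0, 0.012]
ft_force: [0.8, -1.5, -2.4]
opening: 0.188
```

drive_tool([
  {"dx":0,"dy":-22,"dz":0,"yaw":0},
  {"dx":0,"dy":-8,"dz":0,"yaw":0},
  {"dx":0,"dy":0,"dz":0,"yaw":0},
])

```text
t: 8.63
eef_pos: [545.0, -123.2, 157.7]
tcp_rot: [-3.142, -0.0, -0.001]
ft_force: [-0.0, 0.1, -3.2]
opening: 0.187
```

```bash
python3 - <<'E'
from h import *
shot("side","s4");shot("top","t4");shot("wrist","w4")
s=env.state();print(s['t'],s['eef_pos'],s['tcp_rot'],s['ft_force'],s['moment'])
a=cv2.imread("pics/s4.png")[150:390,200:440];b=cv2.imread("pics/w4.png")
cv2.imwrite("pics/c6.png",np.hstack([cv2.resize(a,(400,400)),cv2.resize(b,(400,400))]))
E
```

```text
8.7833 [ 544.85240606 -121.84380726  157.67915871] [-3.14129078e+00  3.00188126e-04  5.19409057e-04] [ 0.12509919 -0.77191421 -2.54653255] [ 0.02012186 -0.01448465 -0.00536366]
```

View pics/c6.png

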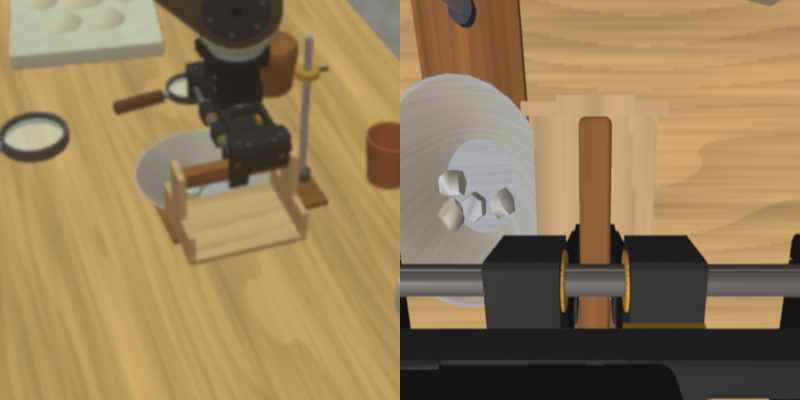

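drive_tool([
  {"dx":-5,"dy":-20,"dz":0,"yaw":0},
  {"dx":-5,"dy":-35,"dz":0,"yaw":0},
  {"dx":-5,"dy":-40,"dz":0,"yaw":0},
  {"dx":-5,"dy":-40,"dz":-5,"yaw":0},
  {"dx":-5,"dy":-20,"dz":-20,"yaw":0},
])

```text
t: 9.2
eef_pos: [521.3, -281.4, 135.0]
tcp_rot: [3.138, -0.005, -0.0]
ft_force: [1.3, 0.1, -1.9]
opening: 0.188
```

drive_tool([
  {"dx":0,"dy":-8,"dz":-25,"yaw":0},
  {"dx":0,"dy":0,"dz":-20,"yaw":0},
  {"dx":0,"dy":0,"dz":-9,"yaw":0},
  {"dx":0,"dy":0,"dz":-4,"yaw":0},
  {"dx":0,"dy":0,"dz":0,"yaw":0},
])

```text
t: 9.62
eef_pos: [520.3, -285.1, 74.4]
tcp_rot: [-3.141, 0.001, 0.001]
ft_force: [-0.2, -0.0, -2.4]
opening: 0.189
```

drive_tool([
  {"dx":0,"dy":0,"dz":-1,"yaw":0},
  {"dx":0,"dy":0,"dz":-1,"yaw":0},
  {"dx":0,"dy":0,"dz":0,"yaw":0},
])

```text
t: 9.87
eef_pos: [520.5, -286.0, 73.5]
tcp_rot: [3.141, -0.001, 0.001]
ft_force: [-0.0, -0.2, -2.3]
opening: 0.185
```

drive_tool([
  {"dx":0,"dy":0,"dz":-1,"yaw":0},
  {"dx":0,"dy":0,"dz":0,"yaw":0},
])

```text
t: 10.03
eef_pos: [520.2, -286.2, 72.0]
tcp_rot: [3.141, -0.001, 0.0]
ft_force: [0.9, -0.3, -3.3]
opening: 0.188
```

drive_tool([
  {"dx":0,"dy":0,"dz":-1,"yaw":0},
  {"dx":0,"dy":0,"dz":0,"yaw":0},
])

```text
t: 10.2
eef_pos: [520.2, -286.1, 71.5]
tcp_rot: [3.141, -0.001, -0.0]
ft_force: [-1.4, 3.1, 5.8]
opening: 0.193
```

drive_tool([
  {"dx":0,"dy":0,"dz":-1,"yaw":0},
  {"dx":0,"dy":0,"dz":0,"yaw":0},
])

```text
t: 10.37
eef_pos: [520.3, -286.1, 71.5]
tcp_rot: [3.141, -0.001, 0.0]
ft_force: [-4.1, 3.8, 15.7]
opening: 0.191
```

drive_tool([
  {"dx":0,"dy":0,"dz":0,"yaw":0},
  {"dx":0,"dy":0,"dz":0,"yaw":0},
  {"dx":0,"dy":0,"dz":0,"yaw":0},
  {"dx":0,"dy":0,"dz":0,"yaw":0},
  {"dx":0,"dy":0,"dz":0,"yaw":0},
], grip=0.7)

```text
t: 10.78
eef_pos: [520.0, -286.2, 69.5]
tcp_rot: [3.142, 0.0, -0.0]
ft_force: [0.6, 0.4, -0.0]
opening: 0.484
```

drive_tool([
  {"dx":0,"dy":0,"dz":10,"yaw":0},
  {"dx":0,"dy":0,"dz":25,"yaw":0},
  {"dx":0,"dy":0,"dz":40,"yaw":0},
  {"dx":0,"dy":0,"dz":40,"yaw":0},
  {"dx":0,"dy":0,"dz":40,"yaw":0},
])

```text
t: 11.2
eef_pos: [519.7, -286.0, 227.1]
tcp_rot: [-3.142, 0.0, -0.0]
ft_force: [0.8, 0.2, 0.2]
opening: 0.697
```

```bash
python3 - <<'E'
from h import *
shot("side","s5");shot("top","t5");shot("wrist","w5")
s=env.state();print(s['t'],s['joints'],s['eef_pos'],s['tcp_rot'],s['ft_force'])
a=cv2.imread("pics/s5.png")[150:390,200:440];b=cv2.imread("pics/t5.png")
cv2.imwrite("pics/c7.png",np.hstack([cv2.resize(a,(360,360)),cv2.resize(b,(440,360))]))
for q in("loupe_grip","loupe_lens"):
  for r in env.place_of(q,"side"): print(q,r["conf"],r["pixel"],at_z("side",r["pixel"],9))
  for r in env.place_of(q,"top"): print(q,r["conf"],r["pixel"],at_z("top",r["pixel"],9))
E
```

```text
11.35 [-6.14260697e-01  4.31600816e-01  1.62338890e+00 -9.54677283e-05
  1.08019947e+00  9.56529700e-01] [ 520.85780848 -286.73728831  228.36442738] [ 3.13783288e+00 -5.18417504e-03  6.03854241e-05] [ 0.52894985  0.13797431 -1.31262368]
loupe_grip 0.97 [177.7, 246.1] [239.09026516 220.47591178   9.        ]
loupe_grip 0.87 [285.0, 210.6] [531.19711969 282.76860639   9.        ]
loupe_grip 0.71 [199.2, 252.8] [527.4102458  289.25799817   9.        ]
loupe_grip 0.53 [327.1, 253.8] [546.78022945  -3.99208405   9.        ]
loupe_grip 0.17 [308.6, 248.3] [556.59673434  39.46637899   9.        ]
loupe_lens 0.59 [218.5, 231.5] [346.17261985 247.78539      9.        ]
loupe_lens 0.55 [310.7, 203.9] [605.11640319 290.79077661   9.        ]
loupe_lens 0.29 [316.3, 261.0] [547.93404069  55.34125457   9.        ]
loupe_lens 0.65 [204.2, 217.5] [612.34642195 288.75263701   9.        ]
```

View pics/c7.png

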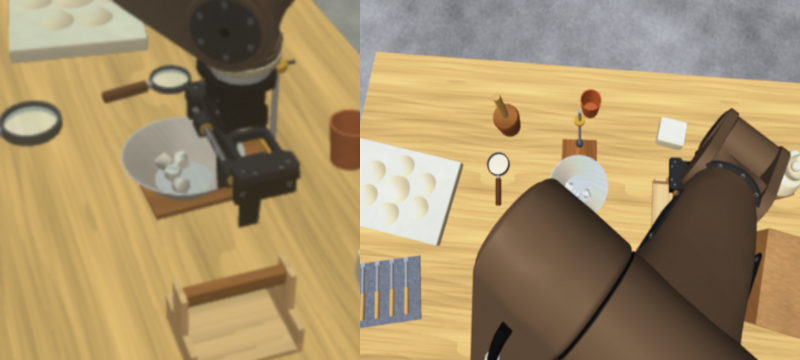

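drive_tool([
  {"dx":0,"dy":20,"dz":0,"yaw":1},
  {"dx":0,"dy":40,"dz":0,"yaw":2},
  {"dx":0,"dy":40,"dz":0,"yaw":2},
  {"dx":0,"dy":41,"dz":0,"yaw":2},
  {"dx":0,"dy":41,"dz":0,"yaw":1},
], grip=1.0)

```text
t: 11.97
eef_pos: [519.2, -102.5, 223.3]
tcp_rot: [-3.14, 0.002, 0.141]
ft_force: [0.0, 0.4, 0.6]
opening: 0.973
```

drive_tool([
  {"dx":0,"dy":41,"dz":0,"yaw":0},
  {"dx":0,"dy":41,"dz":0,"yaw":0},
  {"dx":0,"dy":41,"dz":0,"yaw":0},
  {"dx":0,"dy":41,"dz":0,"yaw":0},
  {"dx":0,"dy":41,"dz":0,"yaw":0},
])

```text
t: 12.38
eef_pos: [519.2, 102.7, 223.5]
tcp_rot: [-3.142, 0.002, 0.139]
ft_force: [1.4, -0.1, -0.2]
opening: 1.001
```

drive_tool([
  {"dx":0,"dy":41,"dz":0,"yaw":0},
  {"dx":0,"dy":41,"dz":-20,"yaw":0},
  {"dx":5,"dy":41,"dz":-25,"yaw":0},
  {"dx":5,"dy":41,"dz":-25,"yaw":0},
  {"dx":0,"dy":20,"dz":-20,"yaw":0},
])

```text
t: 12.8
eef_pos: [528.2, 273.1, 140.7]
tcp_rot: [3.141, 0.002, 0.141]
ft_force: [-0.3, 0.2, -0.5]
opening: 0.999
```

drive_tool([
  {"dx":0,"dy":0,"dz":0,"yaw":0},
  {"dx":0,"dy":0,"dz":0,"yaw":0},
  {"dx":0,"dy":0,"dz":0,"yaw":0},
])

```text
t: 13.05
eef_pos: [528.5, 269.5, 142.9]
tcp_rot: [3.141, 0.001, 0.14]
ft_force: [0.3, -0.5, -0.4]
opening: 1.004
```

```bash
python3 - <<'E'
from h import *
shot("wrist","w6");c=cal("wrist")
s=env.state();print(s['t'],s['joints'],s['eef_pos'],s['tcp_rot'],s['ft_force'])
for q in("loupe_grip","loupe_lens"):
  for r in env.place_of(q,"wrist"): print(q,r["conf"],r["pixel"],at_z("wrist",r["pixel"],9))
r=env.trace("loupe","wrist")[0];print(r["conf"],r["pixel"])
shot("side","s6");shot("top","t6")
cs=cal("side");ct=cal("top")
for n in("side","top"):
  for r in env.trace("focal_mark",n): 
    ys,xs=np.nonzero(r["pixels"]);print(n,r["conf"],r["pixel"],xs.min(),xs.max(),ys.min(),ys.max())
  for r in env.place_of("focal_mark",n): print(n,r["conf"],r["pixel"])
a=cv2.imread("pics/s6.png")[165:285,310:430];b=cv2.imread("pics/t6.png")[120:280,240:400]
cv2.imwrite("pics/c8.png",np.hstack([cv2.resize(a,(400,400),interpolation=2),cv2.resize(b,(400,400),interpolation=2)]))
E
```

```text
13.1 [ 3.59681391e-01  5.25487234e-01  1.71513237e+00 -2.37280798e-04
  9.01015771e-01  1.79173660e+00] [528.86649608 269.22578123 143.50698466] [3.14140180e+00 9.29777398e-07 1.38888427e-01] [-0.23155294 -0.04210595  0.01531795]
loupe_grip 0.65 [291.9, 219.6] [534.91080279 283.63939015   9.        ]
loupe_lens 0.71 [292.6, 116.1] [609.19170199 292.68624164   9.        ]
0.89 [295.6, 126.3]
side 0.52 [388.5, 195.7] 377 395 188 198
side 0.42 [388.7, 192.6]
top 0.71 [320.4, 165.6] 312 327 154 169
top 0.64 [320.2, 164.2]
```

View pics/w6.png

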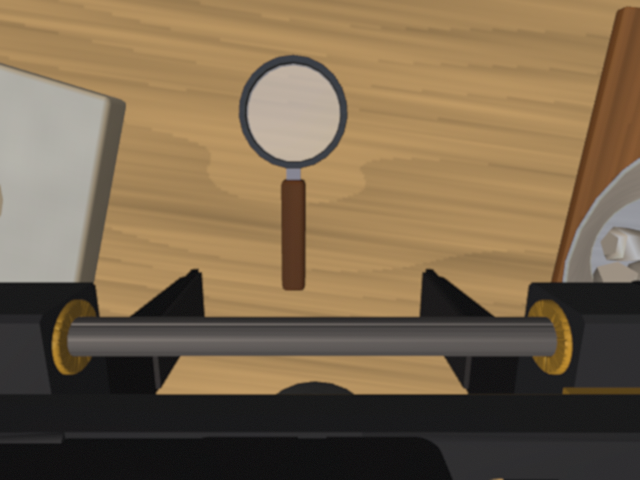

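View pics/c8.png

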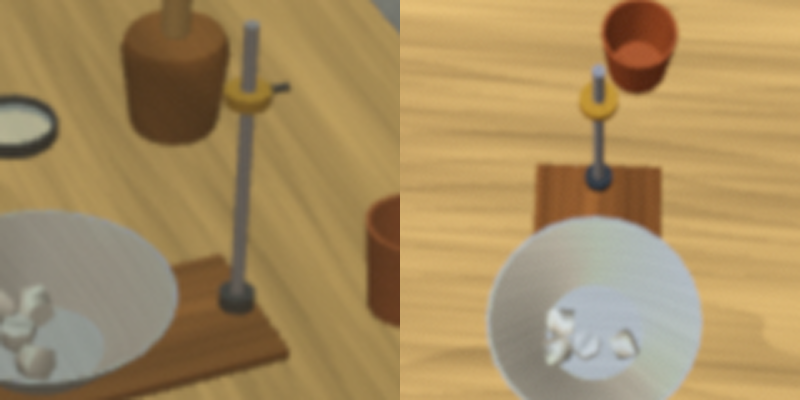

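```bash
python3 - <<'E'
from h import *
from scipy.ndimage import label
c=cal("wrist");cs=cal("side");ct=cal("top")
e=at_z("wrist",(293.3,290),14,c);l=at_z("wrist",(293,111.5),9,c);print("end",e,"lens",l)
u=(l-e)[:2];u/=np.linalg.norm(u);print(np.degrees(np.arctan2(u[1],u[0])),"grip",l[:2]-78*u,e[:2]+52*u)
px={}
for n,f,b in(("side","s6",(184,204,370,400)),("top","t6",(145,175,305,335))):
    im=cv2.imread(f"pics/{f}.png");h=cv2.cvtColor(im,cv2.COLOR_BGR2HSV)[b[0]:b[1],b[2]:b[3]]
    m=(h[...,1]>165)&(h[...,0]>14)&(h[...,0]<30)
    L,k=label(m);i=np.argmax(np.bincount(L.ravel())[1:])+1;ys,xs=np.nonzero(L==i)
    print(n,len(xs),xs.min()+b[2],xs.max()+b[2],ys.min()+b[0],ys.max()+b[0]);px[n]=((xs.min()+xs.max())/2+b[2],(ys.min()+ys.max())/2+b[0])
p=tri([ray("side",px["side"],cs),ray("top",px["top"],ct)]);print(px,p,proj("side",p,cs),proj("top",p,ct))
base=np.array([698.6,24.4])
for z in(170,180,185,190,200): print(z,proj("side",[*base,z],cs),proj("top",[*base,z],ct))
for z in (245,): print(z,proj("side",[*base,z],cs),proj("top",[*base,z],ct))
E
```

```text
end [481.07182088 276.0945075   14.        ] lens [611.82518153 293.56399383   9.        ]
7.610015327848174 grip [534.51217381 283.23448088] [532.61382603 282.98084946]
side 71 378 390 189 197
top 123 312 326 154 167
{'side': (np.float64(384.0), np.float64(193.0)), 'top': (np.float64(319.0), np.float64(160.5))} [698.45843186  25.40402856 188.26918001] [383.14811702 193.40684168] [319.19249521 159.45973928]
170 [382.99986809 200.44047016] [319.6932951 163.1344752]
180 [383.20589283 196.72668885] [319.69532506 161.12339106]
185 [383.30959192 194.85741968] [319.69635559 160.1024462 ]
190 [383.41375288 192.97982463] [319.69739669 159.07102202]
200 [383.62347286 189.19943345] [319.69951129 156.97608361]
245 [384.59091254 171.7604635 ] [319.70959633 146.98481503]
```

drive_tool([
  {"dx":5,"dy":14,"dz":-30,"yaw":0},
  {"dx":0,"dy":0,"dz":-40,"yaw":0},
  {"dx":0,"dy":0,"dz":-35,"yaw":0},
  {"dx":0,"dy":0,"dz":-15,"yaw":0},
  {"dx":0,"dy":0,"dz":0,"yaw":0},
])

```text
t: 13.97
eef_pos: [531.9, 283.3, 19.7]
tcp_rot: [3.14, 0.006, 0.14]
ft_force: [-0.8, 0.6, 0.2]
opening: 0.997
```

drive_tool([
  {"dx":0,"dy":0,"dz":0,"yaw":0},
  {"dx":0,"dy":0,"dz":-10,"yaw":0},
  {"dx":0,"dy":0,"dz":-6,"yaw":0},
  {"dx":0,"dy":0,"dz":-2,"yaw":0},
  {"dx":0,"dy":0,"dz":0,"yaw":0},
])

```text
t: 14.38
eef_pos: [533.7, 284.0, 5.3]
tcp_rot: [3.142, -0.0, 0.14]
ft_force: [0.2, 0.3, 0.1]
opening: 0.999
```

drive_tool([
  {"dx":0,"dy":0,"dz":0,"yaw":0},
  {"dx":0,"dy":0,"dz":0,"yaw":0},
])

```text
t: 14.55
eef_pos: [533.9, 284.1, 5.7]
tcp_rot: [-3.142, -0.001, 0.14]
ft_force: [0.4, -0.0, 0.6]
opening: 1.002
```

Lower by 3 and close (about 1.2 s needed).

drive_tool([
  {"dx":0,"dy":0,"dz":-3,"yaw":0},
  {"dx":0,"dy":0,"dz":0,"yaw":0},
  {"dx":0,"dy":0,"dz":0,"yaw":0},
  {"dx":0,"dy":0,"dz":0,"yaw":0},
  {"dx":0,"dy":0,"dz":0,"yaw":0},
], grip=0.0)

```text
t: 14.97
eef_pos: [533.7, 284.0, 2.3]
tcp_rot: [3.142, -0.0, 0.14]
ft_force: [-0.3, -0.6, 1.1]
opening: 0.708
```

drive_tool([
  {"dx":0,"dy":0,"dz":0,"yaw":0},
  {"dx":0,"dy":0,"dz":0,"yaw":0},
  {"dx":0,"dy":0,"dz":0,"yaw":0},
  {"dx":0,"dy":0,"dz":0,"yaw":0},
  {"dx":0,"dy":0,"dz":0,"yaw":0},
])

```text
t: 15.38
eef_pos: [533.7, 284.0, 2.3]
tcp_rot: [3.142, -0.0, 0.14]
ft_force: [0.1, 0.6, -0.8]
opening: 0.358
```

drive_tool([
  {"dx":0,"dy":0,"dz":0,"yaw":0},
  {"dx":0,"dy":0,"dz":0,"yaw":0},
  {"dx":0,"dy":0,"dz":0,"yaw":0},
  {"dx":0,"dy":0,"dz":0,"yaw":0},
  {"dx":0,"dy":0,"dz":0,"yaw":0},
])

```text
t: 15.8
eef_pos: [533.6, 284.0, 2.3]
tcp_rot: [3.142, 0.0, 0.14]
ft_force: [0.2, -0.7, -0.2]
opening: 0.19
```

drive_tool([
  {"dx":0,"dy":0,"dz":3,"yaw":0},
  {"dx":0,"dy":0,"dz":6,"yaw":0},
  {"dx":0,"dy":0,"dz":10,"yaw":0},
  {"dx":0,"dy":0,"dz":14,"yaw":0},
  {"dx":0,"dy":0,"dz":18,"yaw":0},
])

```text
t: 16.22
eef_pos: [533.3, 283.9, 53.9]
tcp_rot: [3.141, 0.001, 0.14]
ft_force: [0.1, 0.7, -1.8]
opening: 0.188
```

drive_tool([
  {"dx":0,"dy":0,"dz":25,"yaw":0},
  {"dx":0,"dy":0,"dz":35,"yaw":0},
  {"dx":0,"dy":0,"dz":35,"yaw":0},
  {"dx":-5,"dy":-10,"dz":22,"yaw":0},
  {"dx":-7,"dy":-20,"dz":10,"yaw":0},
])

```text
t: 16.63
eef_pos: [522.6, 255.3, 184.7]
tcp_rot: [-3.14, -0.006, 0.141]
ft_force: [-0.1, 0.3, -1.3]
opening: 0.185
```

drive_tool([
  {"dx":-8,"dy":-30,"dz":0,"yaw":0},
  {"dx":-8,"dy":-35,"dz":0,"yaw":0},
  {"dx":-8,"dy":-38,"dz":0,"yaw":0},
  {"dx":-8,"dy":-38,"dz":0,"yaw":0},
  {"dx":-8,"dy":-38,"dz":0,"yaw":0},
])

```text
t: 17.05
eef_pos: [480.8, 73.6, 181.3]
tcp_rot: [3.141, -0.001, 0.14]
ft_force: [1.6, -0.8, -0.8]
opening: 0.189
```

drive_tool([
  {"dx":-6,"dy":-32,"dz":0,"yaw":0},
  {"dx":0,"dy":-22,"dz":0,"yaw":0},
  {"dx":0,"dy":-14,"dz":0,"yaw":0},
  {"dx":0,"dy":-6,"dz":0,"yaw":0},
  {"dx":0,"dy":0,"dz":0,"yaw":0},
])

```text
t: 17.47
eef_pos: [475.7, 0.2, 180.9]
tcp_rot: [3.141, -0.001, 0.138]
ft_force: [-0.2, 0.7, -1.2]
opening: 0.187
```

drive_tool([
  {"dx":0,"dy":0,"dz":0,"yaw":0},
  {"dx":0,"dy":0,"dz":0,"yaw":0},
  {"dx":0,"dy":0,"dz":0,"yaw":0},
  {"dx":0,"dy":0,"dz":0,"yaw":0},
])

```text
t: 17.8
eef_pos: [475.6, 1.8, 180.2]
tcp_rot: [3.142, 0.0, 0.141]
ft_force: [0.3, 0.0, -1.8]
opening: 0.189
```

```bash
python3 - <<'E'
from h import *
s=env.state();print(s['t'],s['eef_pos'],s['tcp_rot'],s['ft_force'],s["opening"])
ct=cal("top");cs=cal("side");cw=cal("wrist")
for n in("side","top","wrist"): shot(n,n+"7")
R={}
for n,c in(("side",cs),("top",ct),("wrist",cw)):
  for r in env.place_of("loupe_lens",n)[:2]: print(n,r["conf"],r["pixel"]);R.setdefault(n,ray(n,r["pixel"],c))
if len(R)>1: print(tri(list(R.values())))
p=[553,10.5,188];print([proj(n,p,c) for n,c in(("side",cs),("top",ct),("wrist",cw))])
a=cv2.imread("pics/side7.png")[150:310,260:420];b=cv2.imread("pics/wrist7.png")
cv2.imwrite("pics/c9.png",np.hstack([cv2.resize(a,(400,400),interpolation=2),cv2.resize(b,(400,400),interpolation=2)]))
E
```

```text
17.8 [475.64953688   1.81529817 180.24917483] [3.14155598e+00 6.69711535e-05 1.40911648e-01] [ 0.30157763  0.04596371 -1.75486475] 0.1892110253788857
side 0.79 [219.3, 230.3]
side 0.75 [321.3, 209.4]
wrist 0.66 [310.4, 112.1]
wrist 0.55 [23.3, 326.5]
[439.51705982  17.40937541 183.11223268]
[array([323.0276959 , 209.20831543]), array([321.30326009, 229.75101812]), array([314.47248751, 108.40174546])]
```

View pics/c9.png

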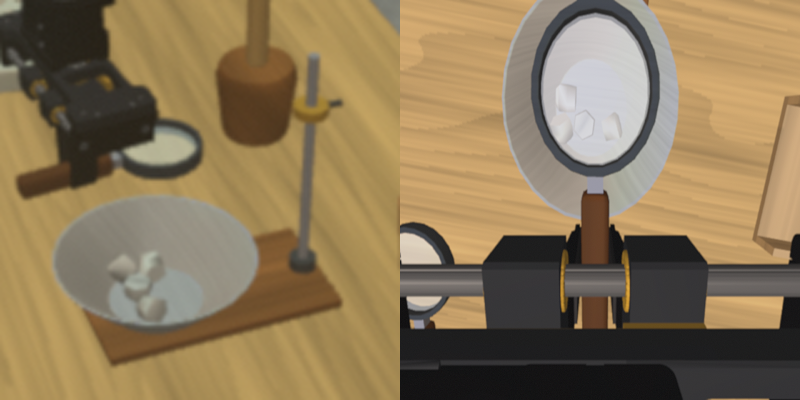

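View pics/top7.png

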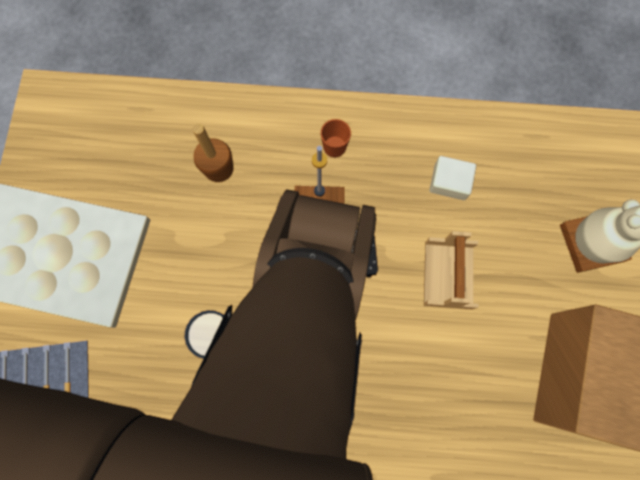

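```bash
python3 - <<'E'
from h import *
cs=cal("side");cw=cal("wrist")
for a,b in(((321.3,209.4),(310.4,112.1)),((324.4,209.2),(312,110))):
    p=tri([ray("side",a,cs),ray("wrist",b,cw)]);print(p,proj("side",p,cs)-a)
    print(at_z("side",a,187,cs),at_z("wrist",b,187,cw))
# dish centre from wrist: floor disc visible through lens/place_of
for n in("wrist","side"):
  for r in env.place_of("dish_centre",n)[:1]: print(n,r["conf"],r["pixel"],at_z(n,r["pixel"],15))
r=env.trace("dish","top");
import numpy as np
im=cv2.imread("pics/top0.png")
# rim ellipse from top0: columns 275..361 rows 206..290
print(at_z("top",(318,248),65),at_z("top",(275.5,248),65),at_z("top",(361,248),65),at_z("top",(318,206),65),at_z("top",(318,290.5),65))
s=env.state();print(s["t"],s["eef_pos"])
E
```

```text
[550.48113174  11.39675331 187.58409046] [ 0.49276792 -0.04229879]
[549.67079319  12.39105402 187.        ] [551.55032153  11.13145136 187.        ]
[554.09840095  10.16460229 187.79854545] [-0.83915434  0.07491432]
[556.24131743  10.94248451 187.        ] [552.3889669   10.63782141 187.        ]
side 0.81 [322.4, 270.0] [549.64946473  12.43726447  15.        ]
[545.58268897  16.7346927   65.        ] [538.71695885 109.28862057  65.        ] [552.53651929 -77.00687573  65.        ] [641.66252234  23.92867758  65.        ] [452.33648771   9.75287624  65.        ]
18.25 [475.68699941   1.03537231 180.24014438]
```

```bash
python3 - <<'E'
from h import *
s=env.state();print(s['t'],s['eef_pos'],abs(s["qvel"]).max(),s["opening"])
print(env.job_done())
E
```

```text
18.25 [475.68699941   1.03537231 180.24014438] 0.0014406298563654836 0.1862583926585051
the job is handed in; nothing more can be done
None
```

I handed the job in at 18.3 s with the smaller loupe held level over the dish. `job_done` gives no verdict, so what follows is from my own checks.

**What I did**
- **Pouring:** I lifted the tray by its bar. The interface cannot tilt the tool, so I shook the chips out over the tray's open side instead, using two quick reversals above the dish. Two chips dropped each time.
- **Tray:** I set it down upright at about (520, -286) mm and let go. It stands there in the later pictures.
- **Loupe:** I gripped the smaller one, which measured 73 mm across the ring and 165 mm long. The bigger look-alike measured 105 mm and 233 mm. I brought the lens over the dish from the loupe's side.

**Last checks**
- **Chips:** all four lie in the dish in the side and wrist pictures.
- **Bystanders:** the mallet, stone slab, clay pot and collar look unmoved in the pictures.
- **Lens position:** about (552, 11, 187) mm, with the tool vertical. The fastest joint moved at 0.0014 rad/s.
- **Grip:** the gripper is stopped on the handle, 0.186 open.

**Where measurements disagreed**
- **Dish centre:** most estimates fell between (549.6, 12.4) and (553, 10.5) mm. A rough fit to the rim gave about (546.5, 16) mm. All are within about 8 mm of the lens, against the 20 mm allowed.
- **Collar height:** estimates ran from 183 to 190 mm, and I used 188 mm. The lens is within 5 mm of all of them, against the 10 mm allowed.
- **Network reports:** the top camera could not see the lens at the end because the arm blocked it. The network's best lens match in the side view was the bigger loupe; I discarded it.

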